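Shim up the nozzle-setting jig with a levelling wedge

TASK

The hinged plate of the nozzle-setting jig sits too low in front: take the orange levelling wedge and push its thin end, flat along the table, under the middle of the plate's front edge until the plate just lifts off its base and the gauge needle stands in the green, never in the red. Keep the nozzle standing on the plate, touch the jig with nothing but the wedge, and leave the other things where they are. Finish while still gripping the wedge in place, with the plate resting on it.

Things in the scene. Friction and masses are not known exactly. Their poses are not given: they have to be found in the camera images.
- jig: Levelling jig, fixed: grey frame 150 mm deep (x), 170 mm wide (y), with a hinged aluminium plate 130 x 150 x 10 mm and a dial gauge, 125 mm high, on its left. Origin: on the table under its middle; x from the plate's front edge (robot's side) to the hinge, y left, z up. The plate rests on side rails 13 mm high, inner faces at y -56 and +56 mm; between them the front is open down to the table.
- lip (a point): Middle of the plate's round front edge (radius 5 mm), at its underside, while the plate is down: 14 mm above the table, 65 mm in front of the jig's origin; axes as the jig's. The edge runs along the jig's y, with a yellow mark in its middle; its foremost point is 5 mm in front of this point. The point stays put when the plate lifts.
- plate (a joint): Tilt of the hinged plate (rad): 0 = down on its base, grows as the front edge rises. The hinge is 125 mm behind the front edge: 0.008 rad is 1 mm of lift. Weighs about 0.75 kg, falls back when not carried. Green band of the gauge: 0.016 to 0.048 (2 to 6 mm of lift); red: from 0.058.
- needle (a joint): Angle of the gauge's black needle in rad, 30 times the plate's tilt: 0 = pointing left (plate down), clockwise positive; the green band of the dial is 0.48 to 1.44, the red band starts at 1.75.
- dial (a point): Centre of the dial's white face, 55 mm in diameter, 97 mm above the table, facing the robot and tilted upward.
- wedge_handle (a point): Centre of the handle of the orange levelling wedge, 30 mm above its flat underside; x points from the handle to the thin end, z up. The handle is a block 34 mm long (x), 30 mm wide (y), 56 mm high with dark grip lines, to be taken from above across its width. The wedge is 129 mm long, 30 mm wide all along, about 0.14 kg.
- wedge_tip (a point): Middle of the wedge's thin end, at the level of the underside, 112 mm ahead of the handle's centre; axes as the handle's.
- wedge: The same wedge; origin at mid-length at the underside, 47 mm ahead of the handle's centre; axes as the handle's. In front of the handle the top slopes down evenly (1 in 5) from 24 mm height to 5 mm at the thin end. It starts to lift the plate when the tip is about 45 mm past lip; each further 5 mm lifts the edge 1 mm.
- nozzle: White filling nozzle, 67 mm high on a flange 32 mm in diameter, standing loose on the plate about in its middle; origin at the centre of its underside.
- nozzle_mid (a point): The nozzle's centre, half-way up (33 mm above its underside).
- beaker: Bystander: white beaker, 58 mm in diameter, 61 mm high, upright; origin at its underside. It stands on the other side of the table from the wedge.
- tape_roll: Bystander: roll of tape, 103 mm in diameter, 48 mm high; origin at its underside.
- screwdriver: Bystander: red screwdriver, 194 mm long, 28 mm thick, lying; origin at its underside's centre.
- marker: Bystander: marker pen, 133 mm long, 17 mm thick, lying; origin at its underside's centre.
- spanner: Bystander: spanner, 188 mm long, 6 mm thick, lying; origin at its underside's centre.
- ferrule: Bystander: white flanged ferrule, 50 mm in diameter, 30 mm high; origin at its underside.
- seal_ring: Bystander: white seal ring, 43 mm in diameter, 8 mm thick; origin at its underside.
Things that resemble listed ones, but are neither listed nor needed, are in the scene too. Of the things shaped like the wedge, the orange one is meant.

How it is judged (in metres and radians):
On the way, in this order (a step that is already met when the one before it is completed fails the run):
1. the gripped wedge's thin end is under the plate's front edge, flat, with the plate still down (contact force between the fingers and wedge above 2 N and angle between wedge's own z axis and vertical below 0.12 rad and x of wedge_tip in the frame of lip above 0.01 m and value of joint plate below 0.005 rad and y of wedge_tip in the frame of jig between -0.025 and 0.025 m).
2. the wedge has lifted the plate off its base into the green band (value of joint plate between 0.016 and 0.048 rad and contact force between wedge and jig above 0.5 N), for 0.3 s.
At the end, for the whole second after the job is handed in: Plate tilt 0.016 to 0.048 rad (green), carried by the wedge (over 0.5 N); wedge flat (0.12 rad, underside within 8 mm of the table), tip 30 mm or more past the edge and within 25 mm of the jig's middle line, at rest, gripped (over 2 N); nozzle upright (0.15 rad) on the plate (all of step 2 and contact force between the fingers and wedge above 2 N and angle between wedge's own z axis and vertical below 0.12 rad and y of wedge_tip in the frame of jig between -0.025 and 0.025 m and x of wedge_tip in the frame of lip above 0.03 m and height (world z) of wedge below 0.008 m and linear speed of wedge below 0.02 m/s and angle between nozzle's own z axis and vertical below 0.15 rad and distance between nozzle_mid and jig below 0.1 m and height (world z) of nozzle above 0.018 m); the arm keeps its last pose, push and grip.
It fails at once if the plate is lifted into the red (value of joint plate above 0.06 rad).
It fails at once if the nozzle tips over (angle between nozzle's own z axis and vertical above 0.4 rad).
It fails at once if the robot itself touches the jig or its plate (contact force between any of the fingers, the arm and jig above 1 N).
It fails at once if a bystander is disturbed (distance of any of beaker, tape_roll, screwdriver, marker, spanner, ferrule, seal_ring from where it was at the start of the episode above 0.03 m).
It also fails if it takes over 38 s, if anything falls off the work surface, if the arm or the gripper's body presses on something with over 40 N, if the wrist force passes 120 N, or if a joint passes its speed limit or range.

ROBOT

A 6-joint arm with a two-finger parallel gripper is mounted at the origin on a cart in front of the work surface, level with it; the furniture and walls round the work are solid. World frame = base frame: x ahead of the robot, y to its left, z up, the work surface at z = 0. Lengths are in mm, angles in rad, forces in N, time in s.
With the tool pointing down it reaches from about 400 to 925 mm from the base axis. Payload 12.5 kg.
Tool frame: the origin (TCP) lies at the centre of the arm's flange, where the gripper is bolted on; the fingertips stand 190 mm ahead of it and the grasp point (between the pads) lies env.grip_point_offset ahead of it (env.grip_point_offset is the distance from the TCP to the grasp point, in mm); z points along the fingers, x is the direction in which the jaws open and shut, and the axes are right-handed (so a half turn about z gives the same grasp; the last joint's range is limited). The gripper opens to 95 mm and grips with 3 to 60 N. Pads are 20 mm wide; open, the fingers measure 119 mm over their backs; the gripper's body (75 mm by 180 mm) begins 59 mm behind the grasp point.
Start: joints at [-1.278, 0.491, 1.559, -0, 1.092, -0.106], TCP at [242.714, -575.947, 404.761] pointing down, gripper open.
Joint ranges: [-3.1, 3.1], [-0.84, 2.19], [0.05, 2.79], [-1.13, 4.28], [0.06, 2.93], [-2.69, 2.69]. Speed limits (rad/s): [2.22, 2.22, 2.79, 3.14, 3.14, 3.14].

INTERFACE

Orientations are given as [roll, pitch, yaw] about the fixed x, y, z axes, in that order (R = Rz(yaw) Ry(pitch) Rx(roll)).
In Python, from cell import state, read_camera, camera_model, job_done, env gives the robot as it stands.
- The arm moves only by the tool arm_command, never from a script. Its argument "steps" is a list of rows, each a list of 6 numbers: the shift along the tool's x, y, z in cm, then the turn, a rotation vector about the tool's x, y, z in degrees. In form: [[dx, dy, dz, rx, ry, rz], ...]. A call has 1 to 12 rows; each row is the pose to reach, as a shift and turn from the pose commanded when the call began, along the tool's axes at that moment; what a row does not reach only later rows make up. A row lasts 1/12 s, in which the tool goes at most 41.7 mm and 7.16 degrees, less where a joint would pass 70% of its speed; a pose out of reach is approached as far as the arm can. A call with a gripper value outside its range is refused whole. "jaw" is the finger opening in cm, from 0 to 9.51, set as the call begins (left out, the last holds). The fingers move at their own pace and stop on an object; the grip force is fixed at half the most. Time passes only in rows, so rows that repeat a pose let the fingers close. It gives the time, the measured TCP pose, the force and the opening at its end, in the units of the state.
- state(): the state, without advancing time (a new reading comes with each control period).
- read_camera(name): name is "side" or "top" or "wrist"; returns the picture (480x640x3 uint8, red, green, blue); there is no depth.
- camera_model(name): a dict with "K" (3x3 intrinsics, pixels), "k1" (the pictures are not rectified: a ray, as slopes to the right and down, at radius r is drawn at 1 + k1 r^2 times it, then the intrinsics apply), "xyz" and "rotation" of the camera in the world. Camera axes: x right, y up, looking along -z (the intrinsics and any distortion apply to the point x, -y, -z); pixel columns grow to the right and rows downward; lengths in mm; the calibration is good to about 2 mm. A picture is of the moment at which its call begins: read the wrist's pose just before it. camera_model takes no time and is no camera call; for the wrist camera it gives the pose at the moment of the call.
- job_done(): hands the job in, once; it reports no verdict.
The state is a dict: "t": time; "joints": joint angles; "qvel": joint speeds; "tau": joint torques, N m; "eef_pos": TCP position; "tcp_rot": TCP orientation; "ft_force": force on the tool from outside, world axes, zero at the start; "moment": the same for the moment, N m; "opening": opening from 0.0 (shut) to 1.0 (fully open).
Only numpy, scipy, OpenCV 4.12 (cv2) and the standard library are available. Lean on these libraries where they do the work, as an engineer would, in place of code of your own. Each camera call takes 0.05 s, during which the arm holds its last target. There are 200 camera calls.

## Working session

There is one attempt and no reset: what is moved stays moved. The work goes in short steps, Python scripts to look and compute and a tool call to move; the robot and the scene stay as the last step left them, time stands still between calls to the robot, and variables do not carry over. Pictures are saved under pics/ and viewed, about 8 in all and at most 12, crops included, and the job is handed in when it is done.

Besides the shell and the picture viewer there is one more tool, called after ">>>" by a JSON object that holds its "fn" and its "kwargs", one argument or row to a line. arm_command: Moves the arm, as the interface text tells. Its arguments: {"type":"object","properties":{"steps":{"type":"array"},"jaw":{"type":"number"}},"required":["steps"]}

```bash
ls; mkdir -p pics; cat > h.py <<'E'
import numpy as np, cv2
from cell import state, read_camera, camera_model, job_done, env
def ray(m,u,v):
    K=np.array(m["K"]);d=np.array([(u-K[0,2])/K[0,0],(v-K[1,2])/K[1,1]])
    s=d.copy()
    for _ in range(30): s=d/(1+m["k1"]*(s@s))
    return Rm(m)@np.array([s[0],-s[1],-1.])
def Rm(m):
    r=np.array(m["rotation"],float)
    if r.shape==(3,3): return r
    from scipy.spatial.transform import Rotation as R
    return R.from_euler("xyz",r).as_matrix()
def onz(m,u,v,z):
    c=np.array(m["xyz"]);d=ray(m,u,v); return c+d*(z-c[2])/d[2]
def proj(m,p):
    q=Rm(m).T@(np.array(p,float)-np.array(m["xyz"])); s=np.array([q[0],-q[1]])/-q[2]
    s=s*(1+m["k1"]*(s@s)); K=np.array(m["K"]); return np.array([K[0,0]*s[0]+K[0,2],K[1,1]*s[1]+K[1,2]])
def shot(n,f):
    m=camera_model(n); im=read_camera(n); cv2.imwrite(f,im[...,::-1]); return m,im
E
python3 - <<'E'
from h import *
print(state(), env.grip_point_offset)
for n in("top","side"):
    m,_=shot(n,f"pics/{n}0.png"); print(n,m)
E
```

```text
pics
{'t': 0.0, 'joints': array([-1.27759605e+00,  4.91575141e-01,  1.55945202e+00, -1.98830230e-05,
        1.09167644e+00, -1.05633013e-01]), 'qvel': array([-0.00042666,  0.0005188 ,  0.00013374,  0.00050965, -0.00041641,
       -0.00056152]), 'tau': array([ 6.72186070e-04, -6.12644434e+01, -2.58184505e+01,  6.93126116e-02,
        4.82182286e-02, -9.44367912e-05]), 'eef_pos': array([ 242.7068789 , -575.91869709,  404.15106094]), 'tcp_rot': array([-3.14149306e+00,  1.10660913e-03, -1.17195381e+00]), 'ft_force': array([ 1.24017104,  0.90202784, -0.00654851]), 'moment': array([ 0.02426628,  0.01224005, -0.01550454]), 'opening': 0.9982720951891773} 171.3
top {'K': array([[466.32082174,   0.        , 315.56910521],
       [  0.        , 466.32082174, 239.88099969],
       [  0.        ,   0.        ,   1.        ]]), 'k1': -0.034442565345566965, 'xyz': array([ 480.82707655,  -79.39623216, 1356.20508722]), 'rotation': array([ 0.05879409,  0.01250887, -1.58108382])}
side {'K': array([[579.13158192,   0.        , 322.76058656],
       [  0.        , 579.13158192, 243.73295874],
       [  0.        ,   0.        ,   1.        ]]), 'k1': -0.024567012909515833, 'xyz': array([ -74.88408531, 1081.76244561,  923.70717777]), 'rotation': array([ 1.01519268,  0.02431671, -2.66811305])}
```

View pics/top0.png

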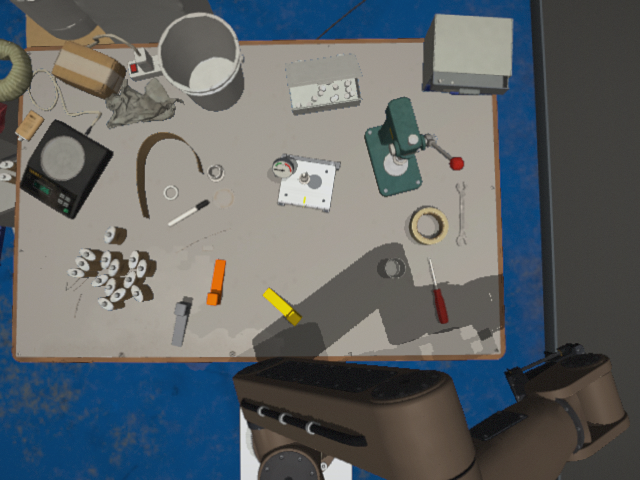

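View pics/side0.png

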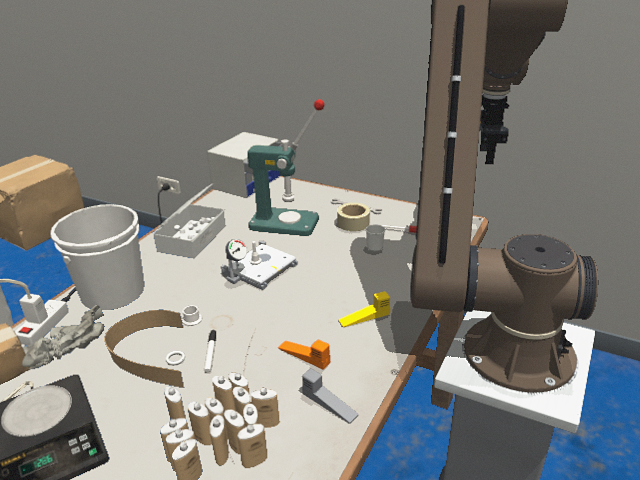

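Three wedge-shaped things are in the top view: grey at (182,320), orange at (216,282) and yellow at (281,305). The orange one, with its handle near the bottom at about (215,297), is the one meant. I'll confirm it in an enlarged crop next to the jig, which is at (308,183).

```bash
python3 - <<'E'
from h import *
im=cv2.imread("pics/top0.png")
a=cv2.resize(im[245:320,180:255],None,fx=5,fy=5,interpolation=cv2.INTER_CUBIC)
b=cv2.resize(im[145:220,265:350],None,fx=5,fy=5,interpolation=cv2.INTER_CUBIC)
cv2.imwrite("pics/crop1.png",np.hstack([a,b]))
hsv=cv2.cvtColor(im,cv2.COLOR_BGR2HSV)
mask=cv2.inRange(hsv,(5,180,90),(18,255,255)); mask[:, :190]=0; mask[:,250:]=0; mask[:240]=0;mask[330:]=0
pts=cv2.findNonZero(mask); r=cv2.minAreaRect(pts); print(r,cv2.boxPoints(r))
s=cv2.imread("pics/side0.png"); ms=cv2.inRange(cv2.cvtColor(s,cv2.COLOR_BGR2HSV),(5,180,90),(18,255,255)); ms[:300]=0
c=max(cv2.findContours(ms,0,2)[0],key=cv2.contourArea);print(cv2.approxPolyDP(c,2,True)[:,0].tolist())
E
```

```text
((216.7541046142578, 282.2950439453125), (11.795524597167969, 46.26594543457031), 13.240518569946289) [[205.71477 303.46225]
 [216.31148 258.42618]
 [227.79344 261.12784]
 [217.19673 306.1639 ]]
[[329, 362], [328, 344], [319, 340], [310, 348], [286, 341], [279, 347], [321, 368]]
```

View pics/crop1.png

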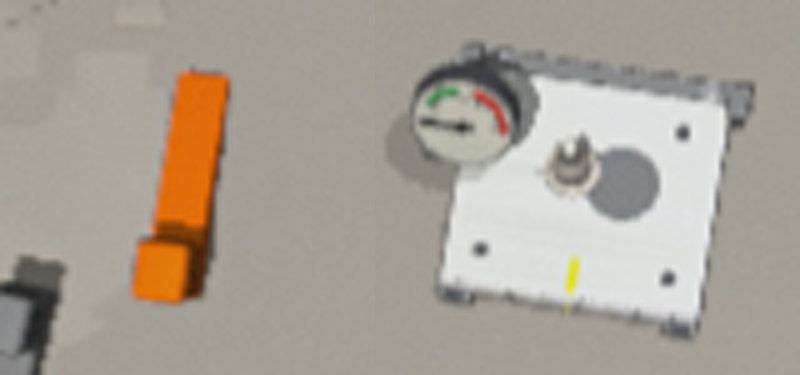

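The crop confirms the orange wedge: its handle top is at about (212,299) and its thin end at about (221,260), pointing towards +x. On the jig, the yellow mark's front end is at about (304,207), the needle points left, and the nozzle stands in the middle.

```bash
python3 - <<'E'
from h import *
from scipy.optimize import least_squares
from scipy.spatial.transform import Rotation as R
m=camera_model("top"); s=camera_model("side")
T=lambda p,q: [p[0]+np.cos(p[2])*q[0]-np.sin(p[2])*q[1], p[1]+np.sin(p[2])*q[0]+np.cos(p[2])*q[1], q[2]]
def fit(obs,p0):
    f=lambda p: np.concatenate([proj(c,T(p,q))-uv for c,q,uv in obs])
    r=least_squares(f,p0,x_scale=[100,100,1]); print(r.x.round(4),r.fun.round(1)); return r.x
A=lambda x,y:(180+x/5-.4,245+y/5-.4); B=lambda x,y:(265+(x-375)/5-.4,145+y/5-.4)
# wedge, frame at handle centre (table level)
w=[(m,(112,15,5),A(180,72)),(m,(112,-15,5),A(229,77)),(m,(17,15,58),A(143,238)),(m,(17,-15,58),A(190,241)),(m,(-17,-15,58),A(184,301)),(m,(-17,15,58),A(133,296))]
pw=fit(w,[300,180,0.])
sw=[(s,(112,-15,5),(286,341)),(s,(112,15,2),(279,346)),(s,(-17,15,0),(321,368)),(s,(-17,-15,58),(328,344)),(s,(17,-15,58),(319,340))]
fit(sw,pw); pw=fit(w+sw,pw)
j=[(m,(-70,0,20),B(569,310)),(m,(60,-75,24),B(730,97)),(m,(-68,75,23),B(442,284)),(m,(-68,-75,23),B(695,320))]
pj=fit(j,[570,-50,0.])
print("lip",T(pj,(-65,0,14)),"goal handle (tip 60 past lip)",T(pj,(-65+60-112,0,0)))
E
```

```text
[ 3.967567e+02  2.257444e+02 -1.098000e-01] [-0.1 -0.6  0.3 -0.5 -0.8 -0.2  0.5  0.3  0.3  0.5 -0.1  0.4]
[ 3.942974e+02  2.302565e+02 -1.858000e-01] [ 0.6 -1.8 -0.7  1.   0.6  2.8  1.2 -0.1 -1.8 -2.1]
[ 3.955508e+02  2.275556e+02 -1.486000e-01] [ 0.8 -0.2  1.1  0.3 -1.2  0.1  0.   1.  -0.6  1.1 -1.   0.6 -0.6 -1.8
 -1.5  1.2  1.   1.8  1.3 -1.3 -2.1 -3. ]
[ 7.277446e+02 -3.962260e+01 -1.466000e-01] [-0.  -0.8 -0.4  0.8 -0.3  0.1  0.7 -0.1]
lip [np.float64(663.4417567737325), np.float64(-30.12844009335355), 14] goal handle (tip 60 past lip) [np.float64(611.9994538059765), np.float64(-22.533081946854246), 0]
```

```bash
cat >> h.py <<'E'
from scipy.spatial.transform import Rotation as R
def delta(p,yaw,frm=None):
    st=state(); p0,r0=frm or (st["eef_pos"],st["tcp_rot"]); R0=R.from_euler("xyz",r0); R1=R.from_euler("xyz",[np.pi,0,yaw])
    return np.r_[R0.inv().apply(np.array(p)-p0)/10,(R0.inv()*R1).as_rotvec(degrees=True)].round(2)
E
python3 - <<'E'
from h import *
print(delta((530,-220,400),-1.172+1.3), delta((530,-220,400),0.128,(np.array([242.7,-575.9,404.7]),[np.pi,0,-1.172])))
print(delta((405,226,340),1.43,(np.array([530,-220,400]),[np.pi,0,.128])))
E
```

```text
[-2.164e+01 -4.030e+01  4.500e-01 -4.000e-02  4.000e-02 -7.448e+01] [-21.64 -40.3    0.47  -0.     0.   -74.48]
[ -6.7  -45.83   6.     0.     0.   -74.6 ]
```

>>> {"fn": "arm_command", "kwargs": {
  "steps": [
    [-21.6, -40.3, 0.5, 0, 0, -74.5],
    [-21.6, -40.3, 0.5, 0, 0, -74.5],
    [-21.6, -40.3, 0.5, 0, 0, -74.5],
    [-21.6, -40.3, 0.5, 0, 0, -74.5],
    [-21.6, -40.3, 0.5, 0, 0, -74.5],
    [-21.6, -40.3, 0.5, 0, 0, -74.5],
    [-21.6, -40.3, 0.5, 0, 0, -74.5],
    [-21.6, -40.3, 0.5, 0, 0, -74.5],
    [-21.6, -40.3, 0.5, 0, 0, -74.5],
    [-21.6, -40.3, 0.5, 0, 0, -74.5],
    [-21.6, -40.3, 0.5, 0, 0, -74.5],
    [-21.6, -40.3, 0.5, 0, 0, -74.5]
  ]
}}

```text
t: 1.1
eef_pos: [533.2, -215.6, 399.4]
tcp_rot: [-3.141, -0.001, 0.136]
ft_force: [0.1, -0.4, -0.1]
opening: 1.001
```

>>> {"fn": "arm_command", "kwargs": {
  "steps": [
    [-6.7, -45.8, 6, 0, 0, -74.6],
    [-6.7, -45.8, 6, 0, 0, -74.6],
    [-6.7, -45.8, 6, 0, 0, -74.6],
    [-6.7, -45.8, 6, 0, 0, -74.6],
    [-6.7, -45.8, 6, 0, 0, -74.6],
    [-6.7, -45.8, 6, 0, 0, -74.6],
    [-6.7, -45.8, 6, 0, 0, -74.6],
    [-6.7, -45.8, 6, 0, 0, -74.6],
    [-6.7, -45.8, 6, 0, 0, -74.6],
    [-6.7, -45.8, 6, 0, 0, -74.6],
    [-6.7, -45.8, 6, 0, 0, -74.6],
    [-6.7, -45.8, 6, 0, 0, -74.6]
  ]
}}

```text
t: 2.1
eef_pos: [403.4, 229.0, 339.0]
tcp_rot: [-3.141, 0.0, 1.437]
ft_force: [-0.5, 0.3, -0.3]
opening: 1.0
```

```bash
python3 - <<'E'
from h import *
m,im=shot("wrist","pics/w1.png"); print(m); print(state()["eef_pos"],state()["tcp_rot"],state()["joints"])
for q in [(396,226,58),(508,213,5),(396,226,0)]: print(proj(m,q))
E
```

```text
{'K': array([[330.49847861,   0.        , 321.22330925],
       [  0.        , 330.49847861, 239.09027044],
       [  0.        ,   0.        ,   1.        ]]), 'k1': 0.01485155354250827, 'xyz': array([322.23593271, 240.37465256, 319.20388229]), 'rotation': array([-2.93501710e-01, -4.32420781e-04,  1.43626344e+00])}
[403.82718668 228.25346768 339.05648495] [-3.14052401e+00  3.39868880e-04  1.43443521e+00] [ 3.71870095e-01  3.56756865e-01  2.01744476e+00  3.21022522e-04
  7.68490026e-01 -1.06279586e+00]
[315.79405508 234.52926735]
[319.03669179 321.84378049]
[316.6895614  218.35586742]
```

View pics/w1.png

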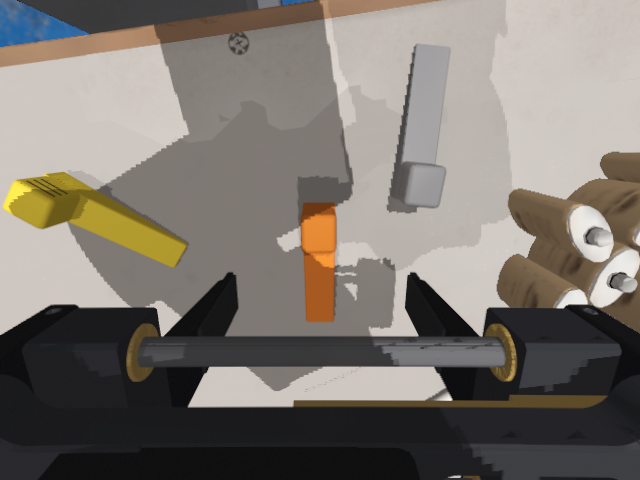

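Wrist view: the orange handle top is centred at about (319,229), between the open fingers, and the thin end is at about (320,321). I'll fit its pose from this view.

```bash
python3 - <<'E'
from h import *
from scipy.optimize import least_squares
m=camera_model("wrist")
im=cv2.imread("pics/w1.png"); k=cv2.inRange(cv2.cvtColor(im,cv2.COLOR_BGR2HSV),(3,150,60),(20,255,255)); k[:190]=0;k[335:]=0;k[:,:290]=0;k[:,345:]=0
for v in range(195,326,6):
    x=np.where(k[v])[0]
    if len(x): print(v,x.min(),x.max(),end="; ")
E
```

```text
207 303 334; 213 302 334; 219 301 335; 225 301 335; 231 301 335; 237 301 335; 243 302 335; 249 302 334; 255 304 333; 261 304 333; 267 304 334; 273 305 333; 279 305 333; 285 305 333; 291 305 333; 297 306 333; 303 306 333; 309 306 333; 315 306 333; 321 308 331;
```

```bash
python3 - <<'E'
from h import *
m=camera_model("wrist")
# top face of handle z=58: front edge (v~252), rear? ; tip
h=onz(m,318.7,234,58); t=onz(m,320,322.3,4); print(h,t, onz(m,318.7,252.5,58),onz(m,318.2,215,58))
yaw=np.arctan2(t[1]-h[1],t[0]-h[0]); c=t-112*np.array([np.cos(yaw),np.sin(yaw),0]); print(yaw,"handle from tip",c)
hc=np.array([c[0],h[1]]); print(hc)
z=171.3+36
print(delta((hc[0],hc[1],250),yaw+np.pi/2), delta((hc[0],hc[1],z),yaw+np.pi/2), z)
E
```

```text
[396.32134776 227.6332322   58.        ] [509.72036374 212.79858371   4.        ] [412.25054733 225.40489268  58.        ] [380.45677725 229.44479715  58.        ]
-0.13007946421143352 handle from tip [398.66658573 227.32643253   4.        ]
[398.66658573 227.6332322 ]
[-0.13 -0.49  8.91 -0.06  0.02 -0.36] [-0.13 -0.49 13.18 -0.06  0.02 -0.36] 207.3
```

>>> {"fn": "arm_command", "kwargs": {
  "steps": [
    [-0.1, -0.5, 3, 0, 0, -0.4],
    [-0.1, -0.5, 6, 0, 0, -0.4],
    [-0.1, -0.5, 9, 0, 0, -0.4],
    [-0.1, -0.5, 11, 0, 0, -0.4],
    [-0.1, -0.5, 12.5, 0, 0, -0.4],
    [-0.1, -0.5, 13.1, 0, 0, -0.4],
    [-0.1, -0.5, 13.1, 0, 0, -0.4]
  ]
}}

```text
t: 2.73
eef_pos: [400.4, 224.2, 207.8]
tcp_rot: [-3.14, 0.001, 1.436]
ft_force: [-0.4, -0.4, 0.5]
opening: 1.0
```

>>> {"fn": "arm_command", "kwargs": {
  "steps": [
    [0, 0, 0, 0, 0, 0],
    [0, 0, 0, 0, 0, 0],
    [0, 0, 0, 0, 0, 0],
    [0, 0, 0, 0, 0, 0],
    [0, 0, 0, 0, 0, 0],
    [0, 0, 0, 0, 0, 0],
    [0, 0, 0, 0, 0, 0],
    [0, 0, 0, 0, 0, 0],
    [0, 0, 0, 0, 0, 0],
    [0, 0, 0, 0, 0, 0]
  ],
  "jaw": 1.0
}}

```text
t: 3.57
eef_pos: [400.1, 225.0, 208.7]
tcp_rot: [-3.142, 0.0, 1.437]
ft_force: [0.4, 0.1, -0.8]
opening: 0.358
```

>>> {"fn": "arm_command", "kwargs": {
  "steps": [
    [0, 0, 0, 0, 0, 0],
    [0, 0, 0, 0, 0, 0],
    [0, 0, 0, 0, 0, 0],
    [0, 0, 0, 0, 0, 0]
  ],
  "jaw": 0.5
}}

```text
t: 3.9
eef_pos: [400.1, 225.0, 208.7]
tcp_rot: [3.142, 0.0, 1.437]
ft_force: [-0.5, 0.4, -0.4]
opening: 0.314
```

```bash
python3 - <<'E'
from h import *
s=state(); print(s["eef_pos"],s["tcp_rot"],s["opening"],s["ft_force"])
m,im=shot("wrist","pics/w2.png")
cv2.imwrite("pics/w2.png",im[:360,120:520,::-1])
E
```

```text
[400.09426533 224.96477465 208.66997275] [3.14153920e+00 7.16880248e-05 1.43726659e+00] 0.31366702054054757 [-0.47202442  0.37506228 -0.35066492]
```

View pics/w2.png

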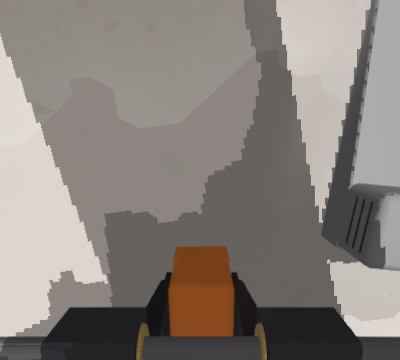

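Gripped (opening 29.8 mm, the wedge's width). Next I'll lift it and carry it to in front of the jig.

```bash
python3 - <<'E'
from h import *
print(delta((523,-9.3,248.7),-0.147+np.pi/2))
E
```

```text
[-21.58  15.3   -4.     0.     0.     0.77]
```

>>> {"fn": "arm_command", "kwargs": {
  "steps": [
    [0, 0, -2, 0, 0, 0],
    [0, 0, -4, 0, 0, 0.4],
    [-2.5, 1.8, -4, 0, 0, 0.8],
    [-5.5, 3.9, -4, 0, 0, 0.8],
    [-8.5, 6, -4, 0, 0, 0.8],
    [-11.5, 8.2, -4, 0, 0, 0.8],
    [-14.5, 10.3, -4, 0, 0, 0.8],
    [-17.5, 12.4, -4, 0, 0, 0.8],
    [-20, 14.2, -4, 0, 0, 0.8],
    [-21.6, 15.3, -4, 0, 0, 0.8],
    [-21.6, 15.3, -4, 0, 0, 0.8],
    [-21.6, 15.3, -4, 0, 0, 0.8]
  ]
}}

```text
t: 4.95
eef_pos: [522.9, -10.3, 248.4]
tcp_rot: [-3.141, 0.0, 1.421]
ft_force: [-0.7, -0.0, -1.3]
opening: 0.316
```

```bash
python3 - <<'E'
from h import *
s=state(); print(s["eef_pos"],s["tcp_rot"],s["opening"],s["ft_force"])
m,im=shot("top","pics/top2.png"); m2,im2=shot("side","pics/side2.png")
a=cv2.resize(im[150:300,235:385,::-1],(600,600),interpolation=cv2.INTER_CUBIC)
cv2.imwrite("pics/c2.png",a)
cv2.imwrite("pics/c3.png",cv2.resize(im2[210:360,200:400,::-1],(800,600),interpolation=cv2.INTER_CUBIC))
E
```

```text
[522.93431512 -10.28836626 248.4055105 ] [-3.14092516e+00  7.42323964e-05  1.42136087e+00] 0.3164275217854599 [-0.67681587 -0.03496153 -1.27450762]
```

View pics/c2.png

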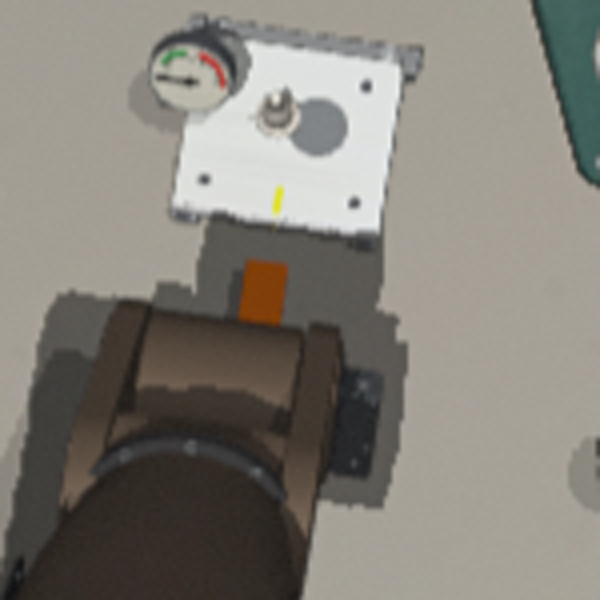

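View pics/c3.png

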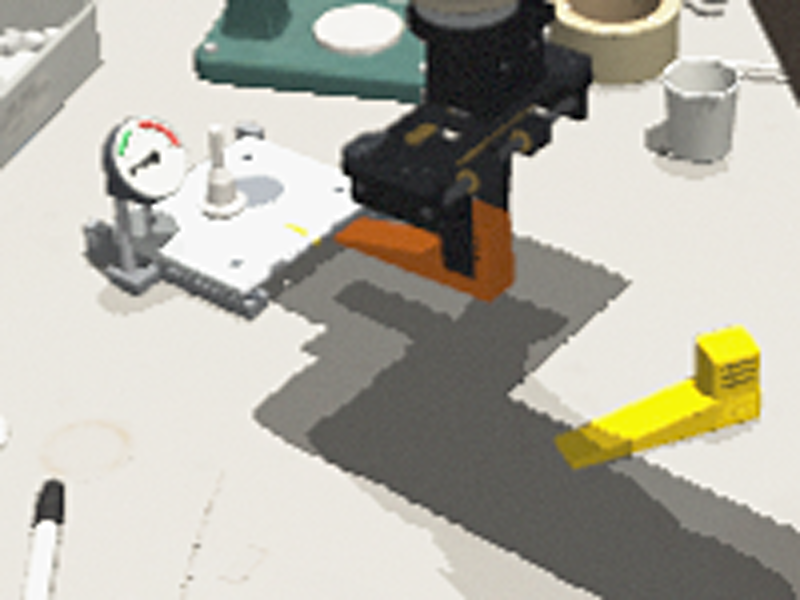

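The wedge is held level. In the crop its tip is centred at about (267,262), and the yellow mark's front end is at about (276,224). The plate is down with the needle left. I'll measure tip against lip in this view.

```bash
python3 - <<'E'
from h import *
m=camera_model("top"); C=lambda x,y:(235+x/4-.4,150+y/4-.4)
im=cv2.imread("pics/top2.png"); h=cv2.cvtColor(im,cv2.COLOR_BGR2HSV)
k=cv2.inRange(h,(3,150,60),(18,255,255)); k[:205]=0;k[235:]=0;k[:,:285]=0;k[:,320:]=0
for v in range(210,232,3):
    x=np.where(k[v])[0]; print(v,x.min() if len(x) else 0,x.max() if len(x) else 0,end="; ")
y=cv2.inRange(h,(22,120,120),(35,255,255)); y[:190]=0;y[215:]=0
print("\nyellow",[ (v,np.where(y[v,290:320])[0]+290) for v in range(190,212) if y[v,290:320].any()])
tip=onz(m,*C(267.5,262),45.5); print("tip",tip)
for a,z in [((276,222),20),((281,188),24),((174,205),24),((380,235),22),((404,62),24)]: print(a,onz(m,*C(*a),z).round(1))
s=state(); yaw=s["tcp_rot"][2]-np.pi/2; print("yaw",yaw,"tip from tcp",s["eef_pos"]+111*np.array([np.cos(yaw),np.sin(yaw),0]))
E
```

```text
210 0 0; 213 0 0; 216 297 306; 219 296 306; 222 296 305; 225 295 305; 228 295 304; 231 303 304; 
yellow [(197, array([304, 305])), (198, array([304, 305])), (199, array([304, 305])), (200, array([304])), (201, array([303, 304])), (202, array([303, 304]))]
tip [628.73844584 -24.68424203  45.5       ]
(276, 222) [660.5 -30.   20. ]
(281, 188) [684.6 -34.   24. ]
(174, 205) [673.2  43.2  24. ]
(380, 235) [ 650.  -104.8   22. ]
(404, 62) [ 775.3 -123.7   24. ]
yaw -0.14732114012526631 tip from tcp [632.24129472 -25.25511899 248.52121444]
```

Vision and kinematics agree: the tip is about 33 mm short of the lip, on the centre line, yaw −0.147 against the jig's −0.150. I'll lower it, then slide it in short of contact.

>>> {"fn": "arm_command", "kwargs": {
  "steps": [
    [0, 0, 1.5, 0, 0, 0],
    [0, 0, 2.8, 0, 0, 0],
    [0, 0, 3.6, 0, 0, 0],
    [0, 0, 4.0, 0, 0, 0],
    [0, 0, 4.0, 0, 0, 0],
    [0, 0, 4.0, 0, 0, 0]
  ]
}}

```text
t: 5.55
eef_pos: [522.9, -8.9, 208.8]
tcp_rot: [-3.141, 0.0, 1.424]
ft_force: [0.5, -0.8, -1.2]
opening: 0.311
```

>>> {"fn": "arm_command", "kwargs": {
  "steps": [
    [0, 0.8, 0, 0, 0, 0],
    [0, 1.6, 0, 0, 0, 0],
    [0, 2.4, 0, 0, 0, 0],
    [0, 3.2, 0, 0, 0, 0],
    [0, 4.0, 0, 0, 0, 0],
    [0, 4.8, 0, 0, 0, 0],
    [0, 5.4, 0, 0, 0, 0],
    [0, 6.0, 0, 0, 0, 0],
    [0, 6.5, 0, 0, 0, 0],
    [0, 6.5, 0, 0, 0, 0],
    [0, 6.5, 0, 0, 0, 0]
  ]
}}

```text
t: 6.47
eef_pos: [587.3, -19.0, 208.6]
tcp_rot: [-3.141, 0.0, 1.423]
ft_force: [-0.5, -0.5, -1.4]
opening: 0.313
```

```bash
cat > look.py <<'E'
from h import *
import sys
s=state(); print(s["t"],s["eef_pos"].round(1),s["tcp_rot"].round(4),s["opening"],s["ft_force"].round(1))
m,im=shot("top","pics/t_.png"); m2,im2=shot("side","pics/s_.png")
a=cv2.resize(im[150:225,260:360,::-1],(560,420),interpolation=cv2.INTER_CUBIC)
b=cv2.resize(im2[225:300,215:315,::-1],(560,420),interpolation=cv2.INTER_CUBIC)
cv2.imwrite(sys.argv[1],cv2.resize(np.hstack([a,b]),(800,300),interpolation=cv2.INTER_AREA))
E
python3 look.py pics/l1.png
```

```text
6.4667 [587.3 -19.  208.6] [-3.1414e+00  1.0000e-04  1.4233e+00] 0.3131264274620866 [-0.5 -0.5 -1.4]
```

View pics/l1.png

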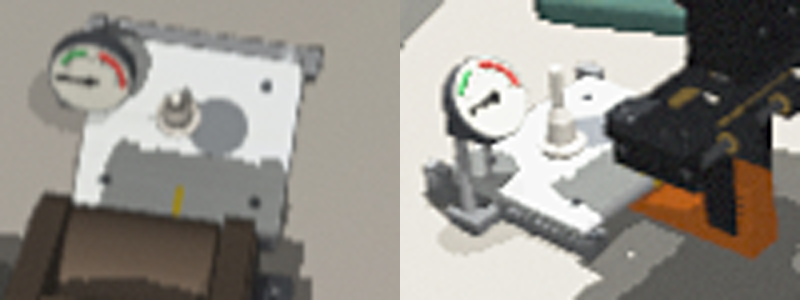

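The plate is still down, with the needle pointing left in both views, and the tip is about 32 mm under the lip. I'll press lightly to the table and push on slowly.

>>> {"fn": "arm_command", "kwargs": {
  "steps": [
    [0, 0, 0.1, 0, 0, 0],
    [0, 0.4, 0.1, 0, 0, 0],
    [0, 0.8, 0.1, 0, 0, 0],
    [0, 1.2, 0.1, 0, 0, 0],
    [0, 1.5, 0.1, 0, 0, 0],
    [0, 1.8, 0.1, 0, 0, 0],
    [0, 2.1, 0.1, 0, 0, 0],
    [0, 2.4, 0.1, 0, 0, 0],
    [0, 2.7, 0.1, 0, 0, 0],
    [0, 2.8, 0.1, 0, 0, 0],
    [0, 2.8, 0.1, 0, 0, 0],
    [0, 2.8, 0.1, 0, 0, 0]
  ]
}}

```text
t: 7.57
eef_pos: [614.0, -22.9, 208.1]
tcp_rot: [-3.138, 0.0, 1.423]
ft_force: [-10.2, 1.3, 10.1]
opening: 0.306
```

```bash
python3 look.py pics/l2.png
```

```text
7.5667 [614.  -22.9 208.1] [-3.1383e+00  1.0000e-04  1.4235e+00] 0.3058447885146993 [-10.2   1.3  10.1]
```

View pics/l2.png

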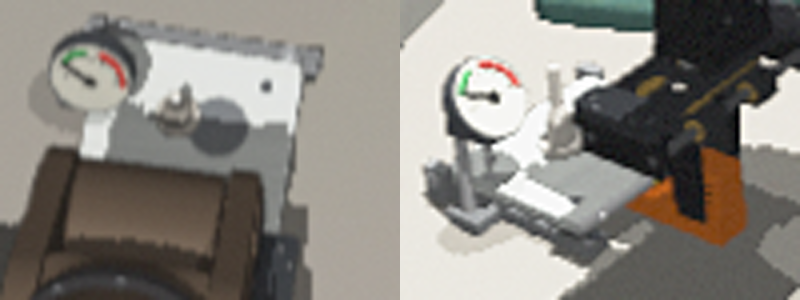

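The needle has turned about 28° (roughly 0.5 rad), to the lower edge of green. Another 9 mm should put it mid-band.

>>> {"fn": "arm_command", "kwargs": {
  "steps": [
    [0, 0.2, 0, 0, 0, 0],
    [0, 0.4, 0, 0, 0, 0],
    [0, 0.6, 0, 0, 0, 0],
    [0, 0.75, 0, 0, 0, 0],
    [0, 0.9, 0, 0, 0, 0],
    [0, 0.9, 0, 0, 0, 0],
    [0, 0.9, 0, 0, 0, 0],
    [0, 0.9, 0, 0, 0, 0],
    [0, 0.9, 0, 0, 0, 0]
  ]
}}

```text
t: 8.42
eef_pos: [622.9, -24.2, 208.1]
tcp_rot: [-3.138, 0.0, 1.423]
ft_force: [-9.8, 0.9, 9.8]
opening: 0.314
```

```bash
python3 look.py pics/l3.png; python3 -c "
import cv2
s=cv2.imread('pics/s_.png')[225:325,215:348];cv2.imwrite('pics/l3.png',cv2.resize(s,(798,600),interpolation=cv2.INTER_CUBIC))
t=cv2.imread('pics/t_.png')[150:180,265:305]; im=cv2.imread('pics/l3.png'); t=cv2.resize(t,(320,240),interpolation=cv2.INTER_CUBIC); im[360:,:320]=t; cv2.imwrite('pics/l3.png',im)"
```

```text
8.4167 [622.9 -24.2 208.1] [-3.1383  0.      1.4235] 0.3141058495715005 [-9.8  0.9  9.8]
```

View pics/l3.png

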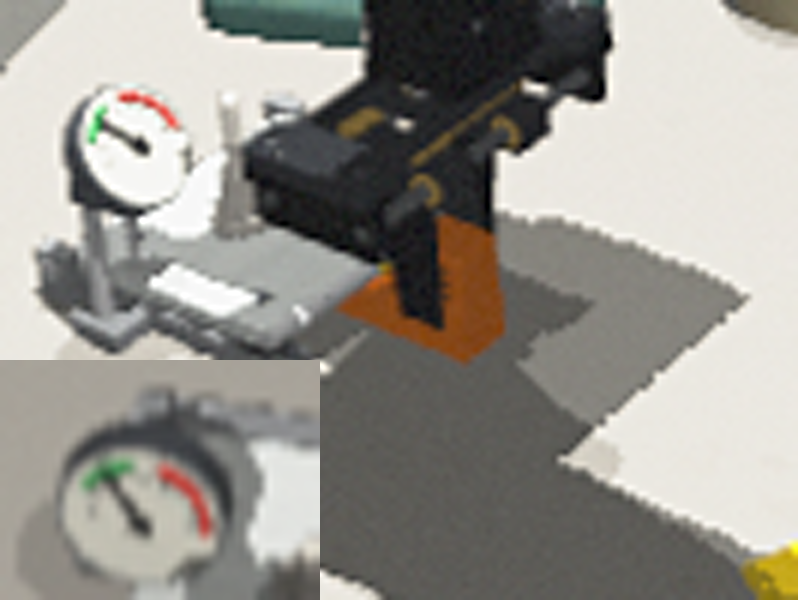

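The needle stands in the middle of green in both views, the nozzle is upright and the wedge is flat on the table. I'll hold briefly, then hand in.

>>> {"fn": "arm_command", "kwargs": {
  "steps": [
    [0, 0, 0, 0, 0, 0],
    [0, 0, 0, 0, 0, 0],
    [0, 0, 0, 0, 0, 0],
    [0, 0, 0, 0, 0, 0]
  ]
}}

```text
t: 8.85
eef_pos: [622.9, -24.2, 208.1]
tcp_rot: [-3.138, 0.0, 1.423]
ft_force: [-10.0, 0.9, 9.6]
opening: 0.318
```

```bash
python3 -c "
from h import *
s=state();print(s['t'],s['eef_pos'],s['opening'],s['ft_force'],abs(s['qvel']).max());print(job_done())"
```

```text
8.85 [622.88894495 -24.18766031 208.09362613] 0.31806743382523767 [-9.97978597  0.89575426  9.57585408] 0.002306153506188882
the job is handed in; nothing more can be done
None
```

I gripped the orange wedge by its handle, carried it to the jig and slid it flat under the middle of the plate's front edge. I handed the job in at 8.85 s, still gripping it; no verdict was reported.

- **On the way:** with the tip about 32 mm under the edge, the needle still showed the plate down. Pushing on about 37 mm more lifted it.
- **Last checks:** the needle stood mid-green in both the side and top views and the nozzle was upright. The arm was at rest, with about 10 N of wrist force back along the push and about 10 N upward.
- **Disagreements:** the jaw opening read 29.7–30.2 mm against the wedge's 30 mm, so the grip held. The wedge tip's x position differed by about 3.5 mm between camera and arm readings. The needle angle was judged by eye. I did not re-measure the bystanders, but the arm passed well clear of them.

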